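# Free a seized steriliser carriage and send it home

### The job

Lift the orange-tabbed locking stay well clear of the carriage and leave it standing up, then push the seized tray carriage by its blue bar, leaning under the front panel, until it breaks free, and ease it on into the steriliser until it is fully home against the hidden end stop. Push steadily: do not ram, fling or force the carriage, and leave the jar, the carton and the blue tray lifter where they are.

Things in the scene. Friction and masses are not known exactly. Their poses are not given: they have to be found in the camera images.
- machine: White bench tray steriliser, housing 290 x 270 x 200 mm high, with a loading track before it; fixed. Origin: on the table under the middle of the front panel's outer face (the side towards the track). x: loading direction, along the track into the machine; z up. Track plate 16 mm thick, 270 mm wide, from x = -210 mm to the panel; its two rails reach 28 mm above the table.
- panel_edge (a point): Middle of the front panel's lower outer edge, 105 mm above the table. The panel overhangs the track: 270 mm wide, up to 200 mm above the table, open slot below. When home, the push bar's rear face stands 22 mm before to 4 mm beyond it, so an upright tool's body strikes the panel first: lean the tool 30 to 45 degrees, fingers pointing along machine x and down.
- carriage (a joint): Carriage travel along machine x in m, 0 drawn out, growing into the machine. Starts at 0 to 0.025, seized: 8 to 15 N move it until it comes free at 0.04 to 0.06; then it runs with 3 N and stays where left. The rigid end stop, out of sight and elsewhere each time, is met between 0.10 and 0.13. More than 40 N on the carriage is forcing, faster than 0.3 m/s is ramming.
- carriage_mid (a point): Middle of the carriage's deck, on its underside 32 mm above the table. Steel deck 180 mm long (along machine x), 140 mm wide, 8 mm thick, with an aluminium cassette on it (top 80 mm above the table), the blue push bar at its rear end and a steel ear on its machine -y side.
- push_face (a point): Middle of the rear face (away from the machine) of the blue push bar, 62 mm above the table. Bar 70 mm wide along machine y, 12 mm thick, from 32 to 84 mm above the table, at the carriage's rear end, 45 mm to the machine's +y side of the middle line. Only the track plate and rails lie behind it. Push it along machine x.
- stay_tab (a point): Centre of the orange tab on the free end of the locking stay: 12 mm thick (machine y), 26 mm long (machine x), 38 mm high, on top of the stay's flat bar (8 mm wide, 12 mm high). With the stay down it is 143 mm above the table, 142 mm before the front panel, 100 mm to the machine's -y side. Free space on both sides.
- stay_hinge (a point): Hinge of the stay on the front panel, 118 mm above the table; axis along machine y. With the stay down the tab's centre lies 127 mm from it towards machine -x and 25 mm above it.
- stay (a joint): Angle of the locking stay in rad: 0 down (level along the track, its hook before the carriage's ear, so the carriage cannot go in), growing as the tab is lifted up and towards the panel, up to 1.2. Above 0.5 the hook is well clear. Stiff hinge, about 2 N at the tab; it stays where it is left.
- plunger (a joint): Presence plunger of the hidden end stop, in m: 0 free; the carriage begins to press it 6 mm before the end stop; about 0.006 when the carriage stands against the stop. Soft spring (under 2 N), too weak to push the carriage back.
- amber_jar: Amber jar, diameter 52 mm, 85 mm high, loose, a bystander. Origin at the centre of its underside.
- carton: White carton 60 x 50 x 90 mm high, loose, a bystander. Origin at the centre of its underside.
- tray_lifter: Blue plastic tray lifter lying flat behind the track, 155 mm long, 14 mm high, loose, a bystander. Origin in its middle, at its underside.

How it is judged:
On the way, in this order (a step that is already met when the one before it is completed fails the run):
1. the stay is lifted clear of the carriage (value of joint stay above 0.5 rad), for 0.2 s.
2. the carriage has broken free (value of joint carriage above 0.062 m and value of joint stay above 0.45 rad), for 0.1 s.
3. the carriage is home against the end stop (value of joint plunger above 0.004 m), for 0.2 s.
At the end, for the whole second after the job is handed in: The carriage rests within 2 mm of the end stop (presence plunger pressed by more than 4 mm of its 6 mm), the stay is up at more than 0.45 rad, nothing moves (value of joint plunger above 0.004 m and value of joint stay above 0.45 rad and linear speed of carriage below 0.005 m/s); the robot touches nothing.
It fails at once if the carriage is forced: pushed with more than 40 N (contact force between any of the fingers, the arm and carriage above 40 N).
It fails at once if the carriage is rammed: faster than 0.3 m/s (velocity of joint carriage above 0.3 m/s).
It fails at once if the jar, carton or tray lifter is moved by more than 15 mm (distance of any of amber_jar, carton, tray_lifter from where it was at the start of the episode above 0.015 m).
It also fails if it takes over 58 s, if anything falls off the work surface, if the arm or the gripper's body presses on something with over 40 N, if the wrist force passes 120 N, or if a joint passes its speed limit or range.

### The arm

A 6-joint arm with a two-finger parallel gripper is mounted at the origin on the work surface. World frame = base frame: x ahead of the robot, y to its left, z up, the work surface at z = 0. Lengths are in m, angles in rad, forces in N, time in s.
With the tool pointing down it reaches from about 0.375 to 0.9 m from the base axis. Payload 3.1 kg.
Tool frame: the origin (TCP) lies midway between the tips of the shut fingers; the grasp point (between the pads) lies 19 mm behind it; x points along the fingers, y is the direction in which the jaws open and shut, and the axes are right-handed (so a half turn about x gives the same grasp; the last joint's range is limited). The gripper opens to 85 mm and grips with 20 to 120 N. Pads are 22 mm wide; open, the fingers measure 114 mm over their backs; the gripper's body (76 mm by 85 mm) begins 54 mm behind the grasp point. The pads swing forward as they close: fully open they stand 13 mm farther back than shut.
Start: joints at [-1.409, 0.527, 1.433, -0, 1.181, -0.178], TCP at [0.208, -0.589, 0.231] pointing down, gripper open.
Joint ranges: [-3.08, 3.08], [-0.75, 2.2], [0.22, 2.44], [-1.43, 4.57], [0, 2.65], [-2.85, 2.85]. Speed limits (rad/s): [2.79, 2.79, 3.14, 3.14, 3.14, 3.14].

### API

Orientations are given as a unit quaternion [x, y, z, w].
In Python, from station import manip gives the robot as it stands.
- The arm moves only by the tool carry_out, never from a script. Its argument "commands" is a list that holds one entry, the list of rows, each a list of 7 numbers: the shift along the tool's x, y, z in units of 25 mm (1.0 is 25 mm), then the turn, a rotation vector about the tool's x, y, z in units of 5 degrees (1.0 is 5 degrees), then the finger opening in mm, from 0 to 85.4. A call has exactly 5 rows; each row is the pose to reach, as a shift and turn from the pose commanded when the call began, along the tool's axes at that moment; what a row does not reach only later rows make up. A row lasts 1/10 s, in which the tool goes at most 50 mm and 8.59 degrees, less where a joint would pass 70% of its speed; a pose out of reach is approached as far as the arm can. A call with a gripper value outside its range is refused whole. The fingers move at their own pace and stop on an object; "force" is the grip in N (left out, the last holds). Time passes only in rows, so rows that repeat a pose let the fingers close, or fill a call up. It gives the time, the measured TCP pose, the force and the opening at its end, in the units of the state.
- manip.sense(): the state, without advancing time (a new reading comes with each control period).
- manip.snapshot(name): name is "scene" or "top" or "wrist"; returns a dict with "image" (420x560x3 uint8, red, green, blue), "fx", "fy", "cx", "cy" (pixels), "rvec" (rotation vector, rad) and "tvec" (3), from world to camera coordinates, as OpenCV has them. Camera axes: x right, y down, z forward; pixel columns grow to the right and rows downward; lengths in m; the calibration is good to about 2 mm. A picture is of the moment at which its call begins. There is no depth.
- manip.sign_off(): hands the job in, once; it reports no verdict.
The state is a dict: "t": time; "q": joint angles; "qd": joint speeds; "tau": joint torques, N m; "tcp_pos": TCP position; "tool_rot": TCP orientation; "force": force on the tool from outside, world axes, zero at the start; "ft_torque": the same for the moment, N m; "finger_gap": opening from 0.0 (shut) to 1.0 (fully open).
Only numpy, scipy, OpenCV 4.12 (cv2) and the standard library are available. Lean on these libraries where they do the work, as an engineer would, in place of code of your own. Each camera call takes 0.05 s, during which the arm holds its last target.

## Working session

There is one attempt and no reset: what is moved stays moved. The work goes in short steps, Python scripts to look and compute and a tool call to move; the robot and the scene stay as the last step left them, time stands still between calls to the robot, and variables do not carry over. Pictures are saved under pics/ and viewed, and the job is handed in when it is done.

Besides the shell and the picture viewer there is one more tool, called after "Call:" as name(argument=value, ...) on one line, values as JSON. carry_out: Moves the arm, as the interface text tells. Its arguments: {"type":"object","properties":{"commands":{"type":"array"},"force":{"type":"number"}},"required":["commands"]}

```bash
mkdir -p pics; ls; python3 - <<'E'
from station import manip
import cv2
s=manip.sense(); print(s)
for n in ["scene","top","wrist"]:
    d=manip.snapshot(n); cv2.imwrite(f"pics/{n}0.png",d["image"][:,:,::-1]); print(n,{k:v for k,v in d.items() if k!="image"})
E
```

```text
pics
{'t': 0.0, 'q': array([-1.40948286e+00,  5.28449721e-01,  1.43393965e+00,  1.99749060e-05,
        1.18138802e+00, -1.78507637e-01]), 'qd': array([ 0.00154047, -0.00032711, -0.00103363, -0.00035375,  0.00157589,
        0.0004376 ]), 'tau': array([ 4.16823914e-04, -4.42343080e+01, -1.78024668e+01, -4.88647015e-05,
        8.52236379e-03, -3.03929212e-06]), 'tcp_pos': array([ 0.2082332 , -0.58851542,  0.23033184]), 'tool_rot': array([ 0.69693758,  0.12033727, -0.69691124,  0.11879259]), 'force': array([-0.34636751, -0.32543195,  0.37661895]), 'ft_torque': array([ 0.01845794, -0.01005598, -0.01990454]), 'finger_gap': 1.0002517350732727}
scene {'fx': 529.3002101875928, 'fy': 529.3002101875928, 'cx': 278.06936352317797, 'cy': 203.74211193352355, 'rvec': array([ 1.77104297,  2.04835325, -0.59718713]), 'tvec': array([ 0.1388498 , -0.4474147 ,  1.61617547])}
top {'fx': 537.2252942663993, 'fy': 537.2252942663993, 'cx': 276.7096240540777, 'cy': 208.9882495417632, 'rvec': array([ 2.16283827, -2.17286919,  0.11969956]), 'tvec': array([-0.05856127,  0.64463348,  1.18581152])}
wrist {'fx': 314.91418439580883, 'fy': 314.91418439580883, 'cx': 283.2684683463722, 'cy': 207.03265776423106, 'rvec': array([-2.38302481,  1.68347935,  0.22667744]), 'tvec': array([-0.62370038, -0.03478484,  0.37926198])}
```

View pics/scene0.png

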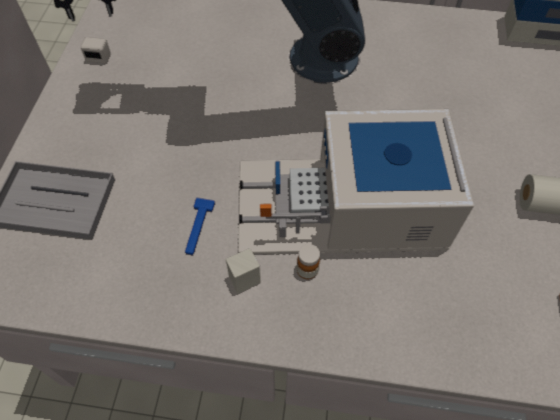

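View pics/top0.png

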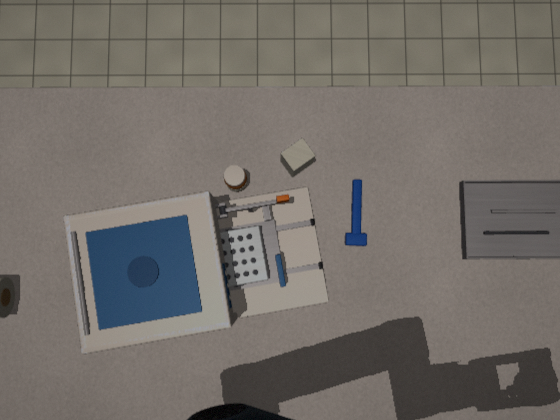

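View pics/wrist0.png

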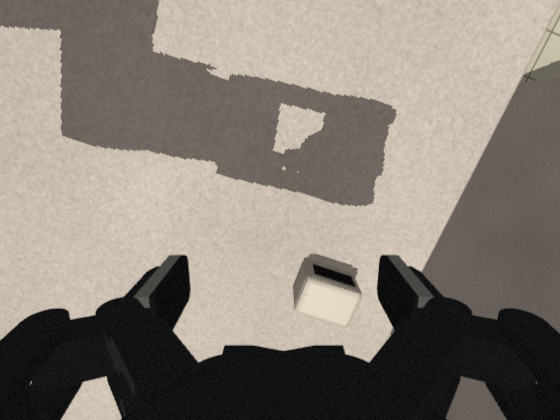

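```bash
cat > h.py <<'E'
import numpy as np, cv2
from scipy.spatial.transform import Rotation as R
def snap(n,name=None):
    from station import manip
    d=manip.snapshot(n)
    if name: cv2.imwrite(f"pics/{name}.png",d["image"][:,:,::-1])
    np.savez(f"cal_{n}.npz",**{k:v for k,v in d.items() if k!="image"})
    return d
def cal(n): return dict(np.load(f"cal_{n}.npz"))
def K(c): return np.array([[c['fx'],0,c['cx']],[0,c['fy'],c['cy']],[0,0,1.]])
def proj(c,P): return cv2.projectPoints(np.atleast_2d(np.float64(P)),c['rvec'],c['tvec'],K(c),None)[0].reshape(-1,2)
def ray(c,uv):
    r=R.from_rotvec(c['rvec']).as_matrix(); o=-r.T@c['tvec']
    d=r.T@np.linalg.inv(K(c))@np.array([*uv,1.]); return o,d/np.linalg.norm(d)
def atz(c,uv,z):
    o,d=ray(c,uv); return o+d*(z-o[2])/d[2]
def tri(*cu):
    A=np.zeros((3,3));b=np.zeros(3);rs=[ray(c,u) for c,u in cu]
    for o,d in rs: M=np.eye(3)-np.outer(d,d);A+=M;b+=M@o
    p=np.linalg.solve(A,b); return p,[np.linalg.norm((np.eye(3)-np.outer(d,d))@(p-o)) for o,d in rs]
def crop(name,x0,y0,x1,y1,s,out):
    im=cv2.imread(f"pics/{name}.png")[y0:y1,x0:x1]; cv2.imwrite(f"pics/{out}.png",cv2.resize(im,None,fx=s,fy=s,interpolation=cv2.INTER_CUBIC))
E
python3 - <<'E'
from h import *
snap("scene","scene1");snap("top","top1")
crop("top1",200,170,340,330,5,"topc");
crop("top1",200,170,340,290,5,"topc")
crop("scene1",220,140,360,260,5,"scenec")
E
```

```text
(no output)
```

View pics/topc.png

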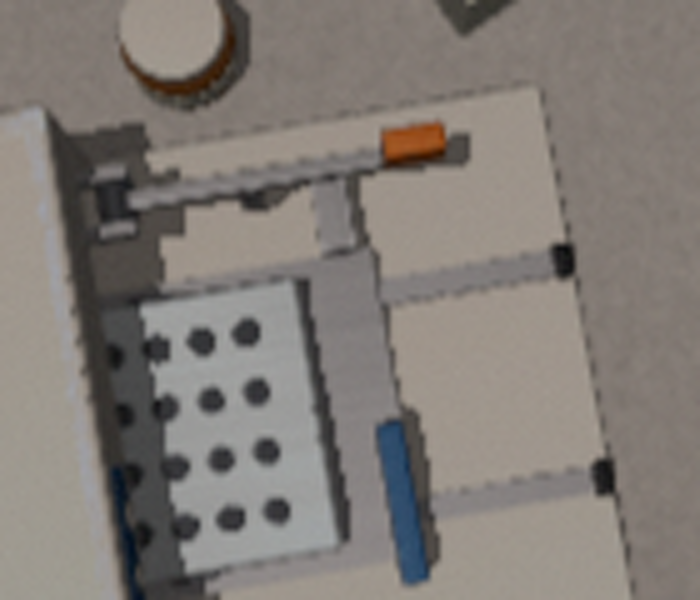

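View pics/scenec.png

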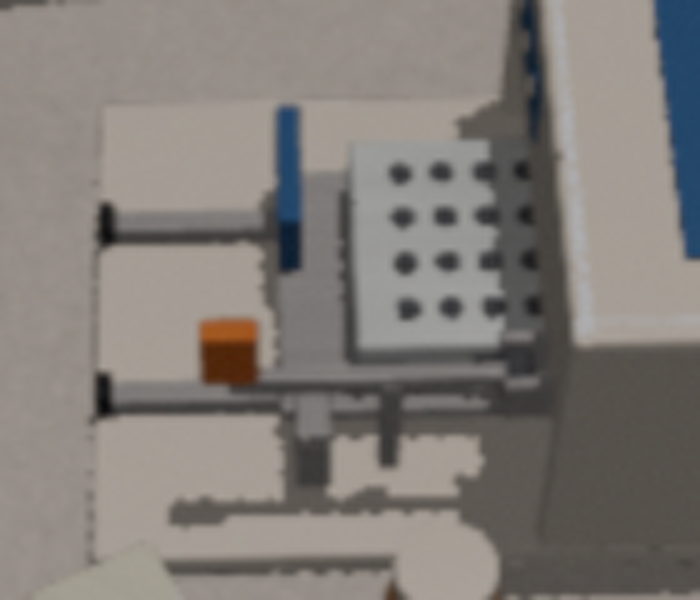

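```bash
python3 - <<'E'
from h import *
crop("top1",50,180,240,360,4,"toph"); crop("top1",220,280,340,320,5,"topd")
crop("scene1",300,90,480,270,4,"sceneh")
E
```

```text
(no output)
```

View pics/toph.png

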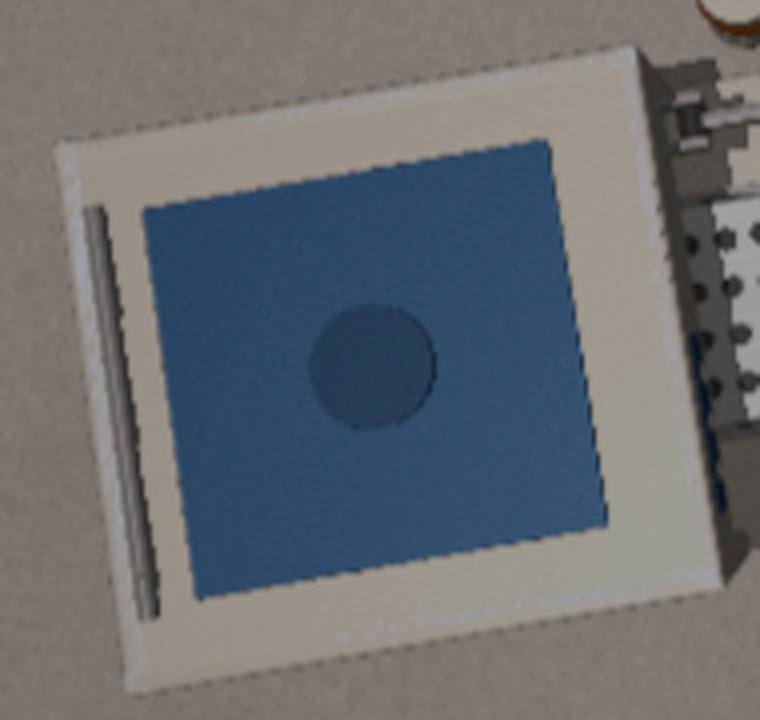

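View pics/topd.png

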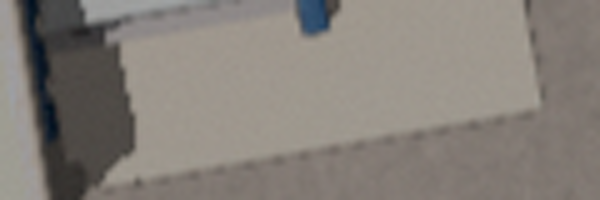

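View pics/sceneh.png

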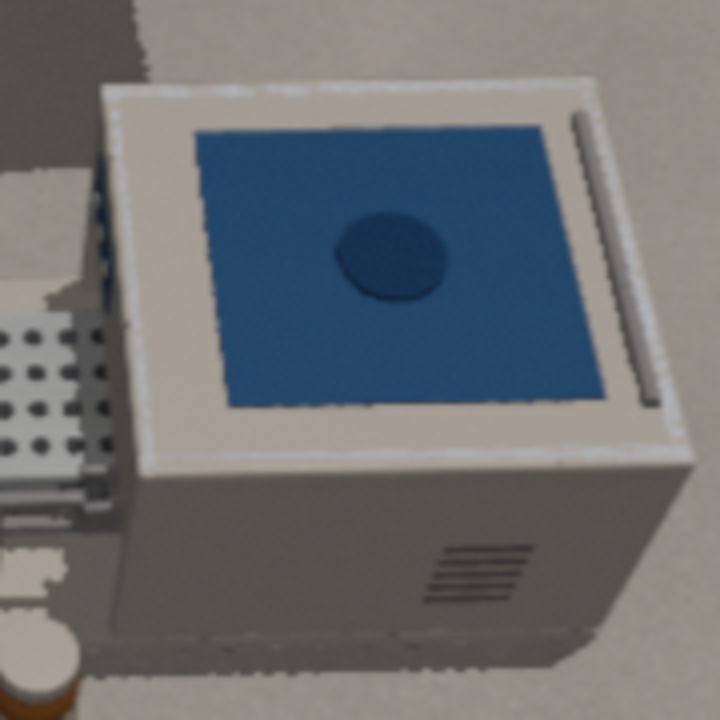

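```bash
cat > fit.py <<'E'
from h import *
from scipy.optimize import least_squares
T=cal("top");S=cal("scene")
# (cam, uv, machine pt)
obs=[(T,(200+538/5,170+87/5),(-.21,-.135,.016)),(T,(220+540/5,280+105/5),(-.21,.135,.016)),
(T,(50+632/4,180+48/4),(0,-.135,.2)),(T,(50+722/4,180+585/4),(0,.135,.2)),(T,(50+57/4,180+145/4),(.29,-.135,.2)),(T,(50+130/4,180+692/4),(.29,.135,.2)),
(S,(220+104/5,140+104/5),(-.21,.135,.016)),(S,(300+103/4,90+85/4),(0,.135,.2)),(S,(300+594/4,90+78/4),(.29,.135,.2)),(S,(300+142/4,90+473/4),(0,-.135,.2)),(S,(300+692/4,90+463/4),(.29,-.135,.2)),
# stay tab top face centre
(T,(200+414/5,170+142/5),(-.142,-.1,.162)),(S,(220+229/5,140+330/5),(-.142,-.1,.162))]
def w(p,m): c,s=np.cos(p[2]),np.sin(p[2]); return np.array([p[0]+c*m[0]-s*m[1],p[1]+s*m[0]+c*m[1],m[2]])
def f(p): return np.concatenate([proj(c,w(p,m))[0]-u for c,u,m in obs])
p0=atz(T,(230,260),.1); r=least_squares(f,[p0[0],p0[1],1.7])
if __name__=="__main__":
    print(r.x,np.degrees(r.x[2])); print(f(r.x).reshape(-1,2).round(1))
    p,e=tri((T,obs[-2][1]),(S,obs[-1][1])); print("tab top tri",p,e,w(r.x,(-.142,-.1,.162)))
    # push bar top: top view ends at (378..402,422)/( 402..428,580): rear top edge
    rt=[(200+402/5,170+420/5),(200+428/5,170+578/5)]
    rs=[(220+277/5,140+108/5),(220+279/5,140+245/5)]
    for q,nm in ((0,'a'),(1,'b')):
        P,e=tri((T,rt[q]),(S,rs[1-q])); c,s=np.cos(r.x[2]),np.sin(r.x[2]); d=P[:2]-r.x[:2]
        print("bar rear top",nm,P.round(4),np.round(e,4),"machine",c*d[0]+s*d[1],-s*d[0]+c*d[1])
    np.save("mp.npy",r.x)
E
python3 fit.py
```

```text
[0.53219195 0.05051844 1.73837093] 99.60131739736019
[[ 0.2 -1.7]
 [ 1.   0.9]
 [ 0.6 -2.3]
 [ 0.4  1. ]
 [-2.  -1.4]
 [-1.9  0.8]
 [-1.3 -1.2]
 [-0.9 -1.3]
 [ 0.3 -1.7]
 [-1.4 -0.1]
 [ 1.5 -0.3]
 [-0.4 -1.1]
 [-0.6 -1. ]]
tab top tri [ 0.6530003  -0.07281497  0.15557469] [np.float64(0.0009044255918923719), np.float64(0.0009044255918923856)] [ 0.65447556 -0.07281331  0.162     ]
bar rear top a [ 0.5417 -0.068   0.0594] [0.0011 0.0011] machine -0.11845076456631158 0.010434918874787985
bar rear top b [ 0.4732 -0.0789  0.0776] [0.0009 0.0009] machine -0.11775694664832635 0.07972757186564378
```

```bash
cat >> h.py <<'E'
MP=None
def mw(m):
    p=np.load("mp.npy");c,s=np.cos(p[2]),np.sin(p[2]); return np.array([p[0]+c*m[0]-s*m[1],p[1]+s*m[0]+c*m[1],m[2]])
def wm(P):
    p=np.load("mp.npy");c,s=np.cos(p[2]),np.sin(p[2]);d=P[:2]-p[:2]; return np.array([c*d[0]+s*d[1],-s*d[0]+c*d[1],P[2]])
def rot(beta,sgn):
    p=np.load("mp.npy");mx=np.array([np.cos(p[2]),np.sin(p[2]),0]);z=np.array([0,0,1.]);my=np.cross(z,mx);b=np.radians(beta)
    x=-np.cos(b)*z+np.sin(b)*mx;y=sgn*my; return R.from_matrix(np.c_[x,y,np.cross(x,y)])
def rel(pos,rt,frm=None):
    if frm is None:
        from station import manip
        s=manip.sense(); frm=(s['tcp_pos'],R.from_quat(s['tool_rot']))
    sh=frm[1].inv().apply(pos-frm[0])/.025; rv=np.degrees((frm[1].inv()*rt).as_rotvec())/5
    return sh.round(3),rv.round(3)
def st():
    from station import manip
    s=manip.sense(); q=R.from_quat(s['tool_rot']).as_matrix(); p=np.load("mp.npy")
    mx=np.array([np.cos(p[2]),np.sin(p[2]),0]); 
    print("t",round(s['t'],2),"tcpM",wm(s['tcp_pos']).round(4),"beta",np.degrees(np.arctan2(q[:,0]@mx,-q[2,0])).round(1),"F",s['force'].round(1),"Fmx",round(s['force']@mx,1),"gap",round(s['finger_gap'],3),"q",s['q'].round(2))
E
python3 - <<'E'
from h import *
st()
for sg in(1,-1):
    r=rot(30,sg); g=mw((-.142,-.1,.145)); d=r.as_matrix()[:,0]; print(sg,rel(g+.019*d-.08*d,r))
E
```

```text
t 0.25 tcpM [-0.5764  0.426   0.2308] beta 0.1 F [-0.4 -0.2 -0.7] Fmx -0.2 gap 1.0 q [-1.41  0.53  1.43  0.    1.18 -0.18]
1 (array([  1.338, -12.311, -23.498]), array([19.466, -4.378, -5.204]))
-1 (array([  1.338, -12.311, -23.498]), array([-15.635,   4.97 ,  -4.18 ]))
```

Call:
carry_out(commands=[[[0.3,-2,-4,-3,1,-0.8,50],[0.3,-4,-8,-6,2,-1.6,50],[0.3,-5.5,-11,-8,2.6,-2.2,50],[0.3,-6.5,-13,-9,3,-2.5,50],[0.3,-6.5,-13,-9,3,-2.5,50]]], force=40)

```text
t: 0.75
tcp_pos: [0.3827, -0.4081, 0.2251]
tool_rot: [0.675, 0.426, -0.54, 0.268]
force: [0.0, -0.4, -0.7]
finger_gap: 0.587
```

```bash
python3 - <<'E'
from h import *
st()
r=rot(30,-1); g=mw((-.142,-.1,.145)); d=r.as_matrix()[:,0]; print(rel(g+.019*d-.08*d,r))
E
```

```text
t 0.75 tcpM [-0.4273  0.2239  0.2251] beta 15.8 F [ 0.  -0.4 -0.7] Fmx -0.4 gap 0.587 q [-1.11  0.53  1.48  0.18  1.37 -0.64]
(array([  5.122,   3.649, -15.274]), array([-7.672,  2.321, -2.079]))
```

Call:
carry_out(commands=[[[1,0.7,-3,-1.5,0.5,-0.4,50],[2,1.5,-6,-3,1,-0.8,50],[2.8,2,-8.5,-4.5,1.4,-1.2,50],[3.4,2.4,-10,-5.5,1.7,-1.5,50],[3.4,2.4,-10,-5.5,1.7,-1.5,50]]])

```text
t: 1.25
tcp_pos: [0.552, -0.2247, 0.2062]
tool_rot: [0.601, 0.602, -0.39, 0.353]
force: [0.2, -0.3, 0.3]
finger_gap: 0.585
```

```bash
python3 - <<'E'
from h import *
st()
r=rot(30,-1); g=mw((-.142,-.1,.145)); d=r.as_matrix()[:,0]; print(rel(g+.019*d-.08*d,r))
E
```

```text
t 1.25 tcpM [-0.2747  0.0264  0.2062] beta 26.5 F [ 0.2 -0.3  0.3] Fmx -0.4 gap 0.585 q [-0.74  0.64  1.38  0.32  1.47 -0.79]
(array([ 2.359,  4.18 , -4.4  ]), array([-2.215,  0.636, -0.599]))
```

Call:
carry_out(commands=[[[0.8,1.4,-1.5,-0.8,0.2,-0.2,50],[1.6,2.8,-3,-1.6,0.45,-0.4,50],[2.36,4.18,-4.4,-2.21,0.64,-0.6,50],[2.36,4.18,-4.4,-2.21,0.64,-0.6,50],[2.36,4.18,-4.4,-2.21,0.64,-0.6,50]]])

```text
t: 1.75
tcp_pos: [0.6585, -0.1016, 0.1979]
tool_rot: [0.558, 0.662, -0.323, 0.382]
force: [-0.2, -0.9, 0.5]
finger_gap: 0.585
```

```bash
python3 - <<'E'
from h import *
st()
snap("wrist","wrist2")
g=mw((-.142,-.1,.145));c=cal("wrist")
print("pred tab ctr",proj(c,[g,mw((-.129,-.106,.162)),mw((-.129,-.094,.162)),mw((-.155,-.106,.162)),mw((-.155,-.094,.162))]).round(0).tolist())
E
```

```text
t 1.75 tcpM [-0.1711 -0.0992  0.1979] beta 30.0 F [-0.2 -0.9  0.5] Fmx -0.8 gap 0.585 q [-0.5   0.74  1.21  0.4   1.54 -0.76]
pred tab ctr [[285.0, 225.0], [295.0, 200.0], [276.0, 200.0], [295.0, 240.0], [275.0, 240.0]]
```

View pics/wrist2.png

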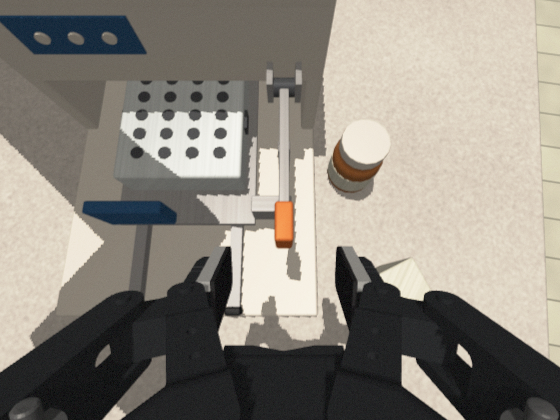

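Call:
carry_out(commands=[[[1,0,0,0,0,0,50],[2,0,0,0,0,0,50],[3.2,0,0,0,0,0,50],[3.2,0,0,0,0,0,30],[3.2,0,0,0,0,0,30]]])

```text
t: 2.3
tcp_pos: [0.6508, -0.0662, 0.1298]
tool_rot: [0.56, 0.661, -0.324, 0.381]
force: [0.4, -0.1, 0.6]
finger_gap: 0.353
```

```bash
python3 - <<'E'
from h import *
st()
snap("wrist","wrist3")
crop("wrist3",180,130,390,290,3,"wrist3c")
E
```

```text
t 2.3 tcpM [-0.1348 -0.0975  0.1298] beta 30.0 F [ 0.4 -0.1  0.6] Fmx -0.1 gap 0.353 q [-0.46  0.8   1.31  0.42  1.38 -0.78]
```

View pics/wrist3c.png

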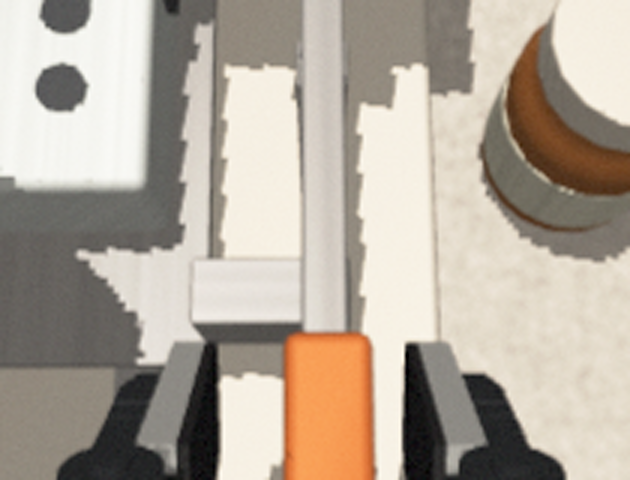

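Call:
carry_out(commands=[[[0,0.09,0,0,0,0,30],[0,0.09,0,0,0,0,5],[0,0.09,0,0,0,0,5],[0,0.09,0,0,0,0,5],[0,0.09,0,0,0,0,5]]], force=35)

```text
t: 2.85
tcp_pos: [0.653, -0.0657, 0.1308]
tool_rot: [0.559, 0.661, -0.324, 0.382]
force: [-3.9, -3.5, 3.7]
finger_gap: 0.13
```

```bash
cat > arc.py <<'E'
from h import *
from station import manip
# rows for lifting: rotate about the hinge axis by dth list (deg) from the measured pose; tilt follows by k
def arc(dths,k=1.0):
    s=manip.sense(); p0=s['tcp_pos'];r0=R.from_quat(s['tool_rot'])
    h=mw((-.015,-.1,.118)); p=np.load("mp.npy"); my=np.array([-np.sin(p[2]),np.cos(p[2]),0])
    g0=p0-.019*r0.as_matrix()[:,0]
    for d in dths:
        # lifting tab (at -x) up = positive rotation about +my
        q=R.from_rotvec(my*np.radians(d)); qk=R.from_rotvec(my*np.radians(d*k)); rt=qk*r0
        g=h+q.apply(g0-h); print(d,*rel(g+.019*rt.as_matrix()[:,0],rt,(p0,r0)))
    g=wm(g0);print("grasp M",g.round(4),"stay angle est",np.arctan2(g[2]-.118,-.015-g[0])-.194)
E
python3 - <<'E'
from arc import *
st();arc([6,12,18,24,30])
E
```

```text
t 2.85 tcpM [-0.1348 -0.0997  0.1308] beta 29.9 F [-3.9 -3.5  3.7] Fmx -2.8 gap 0.13 q [-0.46  0.8   1.3   0.42  1.38 -0.78]
6 [-0.392 -0.001 -0.317] [ 1.0e-03 -1.2e+00  1.0e-03]
12 [-0.749 -0.001 -0.674] [ 2.0e-03 -2.4e+00  2.0e-03]
18 [-1.066 -0.002 -1.065] [ 3.0e-03 -3.6e+00  3.0e-03]
24 [-1.341 -0.002 -1.488] [ 5.0e-03 -4.8e+00  4.0e-03]
30 [-1.57  -0.003 -1.937] [ 6.e-03 -6.e+00  5.e-03]
grasp M [-0.1442 -0.0997  0.1472] stay angle est 0.028427462701799494
```

Call:
carry_out(commands=[[[-0.2,0,-0.15,0,-0.6,0,5],[-0.39,0,-0.32,0,-1.2,0,5],[-0.75,0,-0.67,0,-2.4,0,5],[-1.07,0,-1.07,0,-3.6,0,5],[-1.34,0,-1.49,0,-4.8,0,5]]])

```text
t: 3.35
tcp_pos: [0.6504, -0.0511, 0.1778]
tool_rot: [0.478, 0.566, -0.434, 0.513]
force: [-3.7, -4.4, -5.0]
finger_gap: 0.133
```

```bash
python3 - <<'E'
from arc import *
st();arc([5,10,15,20,25])
E
```

```text
t 3.35 tcpM [-0.1199 -0.0996  0.1778] beta 5.6 F [-3.7 -4.4 -5. ] Fmx -3.8 gap 0.133 q [-0.29  0.64  1.39  0.09  1.16 -0.5 ]
5 [-0.333 -0.001 -0.258] [ 0.002 -1.     0.001]
10 [-0.643 -0.002 -0.544] [ 0.003 -2.     0.003]
15 [-0.926 -0.003 -0.856] [ 0.005 -3.     0.004]
20 [-1.181 -0.003 -1.192] [ 0.006 -4.     0.005]
25 [-1.406 -0.004 -1.548] [ 0.008 -5.     0.007]
grasp M [-0.1218 -0.0997  0.1967] stay angle est 0.4412989818308172
```

Call:
carry_out(commands=[[[-0.33,0,-0.26,0,-1,0,5],[-0.64,0,-0.54,0,-2,0,5],[-0.93,0,-0.86,0,-3,0,5],[-1.18,0,-1.19,0,-4,0,5],[-1.41,0,-1.55,0,-5,0,5]]])

```text
t: 3.85
tcp_pos: [0.6443, -0.0159, 0.2169]
tool_rot: [0.373, 0.442, -0.528, 0.622]
force: [-1.9, -4.0, -6.0]
finger_gap: 0.136
```

```bash
python3 - <<'E'
from arc import *
st();arc([5])
E
```

```text
t 3.85 tcpM [-0.0842 -0.0995  0.2169] beta -19.3 F [-1.9 -4.  -6. ] Fmx -3.6 gap 0.136 q [-0.05  0.57  1.44 -0.38  1.09 -0.04]
5 [-0.331 -0.001 -0.26 ] [ 0.003 -1.     0.001]
grasp M [-0.0779 -0.0995  0.2348] stay angle est 0.882845517327032
```

Call:
carry_out(commands=[[[0,0,0,0,0,0,40],[0,0,0,0,0,0,40],[0,0,0,0,0,0,40],[-1,0,0,0,0,0,40],[-2.6,0,0,0,0,0,40]]])

```text
t: 4.35
tcp_pos: [0.6405, 0.0046, 0.2752]
tool_rot: [0.374, 0.445, -0.528, 0.619]
force: [1.0, 0.3, -0.0]
finger_gap: 0.467
```

```bash
python3 - <<'E'
from h import *
st()
snap("scene","scene4");crop("scene4",220,120,380,260,5,"scene4c")
snap("wrist","wrist4")
# push pre-pose
r=rot(40,-1); print(rel(mw((-.118-.06,.045,.14)),r))
E
```

```text
t 4.35 tcpM [-0.0633 -0.0991  0.2752] beta -18.8 F [ 1.   0.3 -0. ] Fmx 0.2 gap 0.467 q [-0.02  0.51  1.38 -0.35  1.22 -0.07]
(array([ 6.876, -6.029,  2.518]), array([ 4.0000e-03,  1.1812e+01, -1.3800e-01]))
```

View pics/scene4c.png

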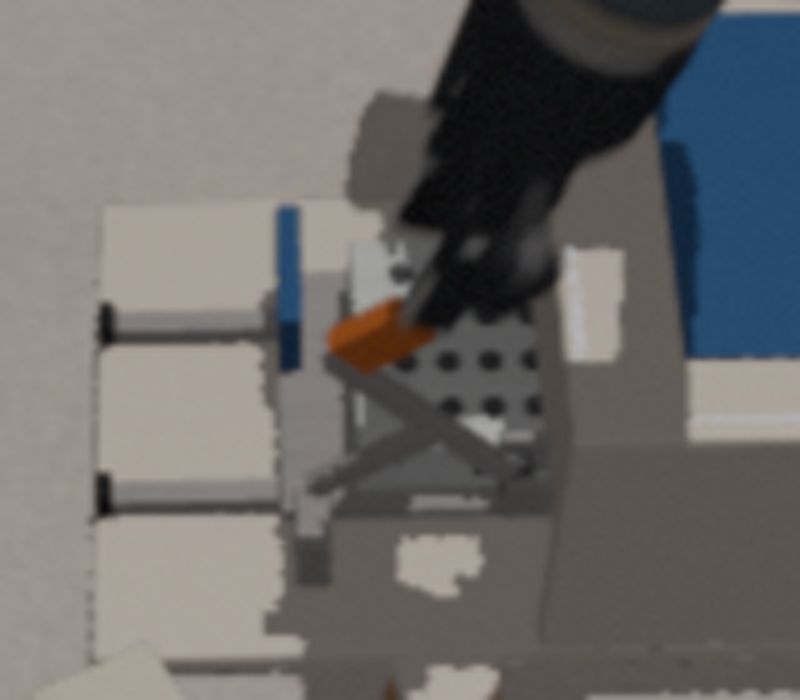

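View pics/wrist4.png

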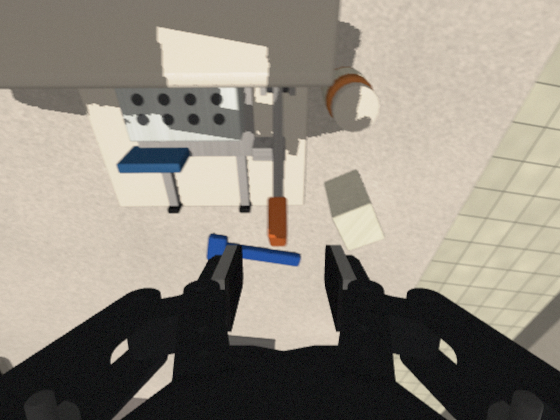

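```bash
python3 - <<'E'
from h import *
for m,b in (((-.08,-.099,.31),-11),((-.12,-.06,.31),-2),((-.16,-.01,.30),7),((-.19,.03,.28),15),((-.2,.045,.26),23)): print(rel(mw(m),rot(b,-1)))
E
```

```text
(array([-0.772, -0.198,  1.002]), array([-0.053,  1.612, -0.121]))
(array([-0.266, -1.755,  2.523]), array([-0.044,  3.412, -0.125]))
(array([ 0.615, -3.757,  3.915]), array([-0.034,  5.212, -0.129]))
(array([ 1.746, -5.364,  4.797]), array([-0.025,  6.812, -0.132]))
(array([ 2.627, -5.972,  4.917]), array([-0.016,  8.412, -0.134]))
```

Call:
carry_out(commands=[[[-0.8,-0.2,1,0,1.6,-0.1,20],[-0.3,-1.75,2.5,0,3.2,-0.1,0],[0.6,-3.75,3.9,0,4.8,-0.1,0],[1.75,-5.4,4.8,0,6.5,-0.1,0],[2.6,-6,4.9,0,8,-0.1,0]]])

```text
t: 4.95
tcp_pos: [0.5169, -0.1577, 0.2581]
tool_rot: [0.533, 0.628, -0.367, 0.432]
force: [1.2, -1.7, -0.0]
finger_gap: -0.002
```

```bash
python3 - <<'E'
from h import *
st()
for m,b in (((-.19,.045,.2),30),((-.18,.045,.14),38),((-.165,.045,.052),40)): print(rel(mw(m),rot(b,-1)))
E
```

```text
t 4.95 tcpM [-0.2028  0.0498  0.2581] beta 21.0 F [ 1.2 -1.7 -0. ] Fmx -1.8 gap -0.002 q [-0.64  0.48  1.5   0.25  1.44 -0.88]
(array([2.352, 0.193, 0.354]), array([-0.055,  1.802, -0.013]))
(array([4.736, 0.193, 0.84 ]), array([-0.054,  3.402, -0.017]))
(array([8.237, 0.194, 1.541]), array([-0.054,  3.802, -0.018]))
```

Call:
carry_out(commands=[[[1.8,0.19,0.3,0,1.5,0,0],[3.4,0.19,0.6,0,2.9,0,0],[4.74,0.19,0.84,-0.05,3.8,0,0],[4.74,0.19,0.84,-0.05,3.8,0,0],[4.74,0.19,0.84,-0.05,3.8,0,0]]])

```text
t: 5.45
tcp_pos: [0.5162, -0.1311, 0.1375]
tool_rot: [0.584, 0.694, -0.275, 0.32]
force: [0.2, 0.3, 0.2]
finger_gap: 0.001
```

```bash
python3 - <<'E'
from h import *
st()
snap("wrist","wrist5");c=cal("wrist")
r=rot(40,-1)
print(rel(mw((-.165,.045,.052)),r))
print("bar top corners if rear at -.118",proj(c,[mw((-.118,.01,.084)),mw((-.118,.08,.084))]).round().tolist())
E
```

```text
t 5.45 tcpM [-0.1764  0.046   0.1375] beta 40.1 F [0.2 0.3 0.2] Fmx 0.2 gap 0.001 q [-0.7   0.75  1.52  0.43  1.45 -1.05]
(array([2.976, 0.023, 1.884]), array([-0.022,  0.022,  0.054]))
bar top corners if rear at -.118 [[334.0, 202.0], [238.0, 203.0]]
```

View pics/wrist5.png

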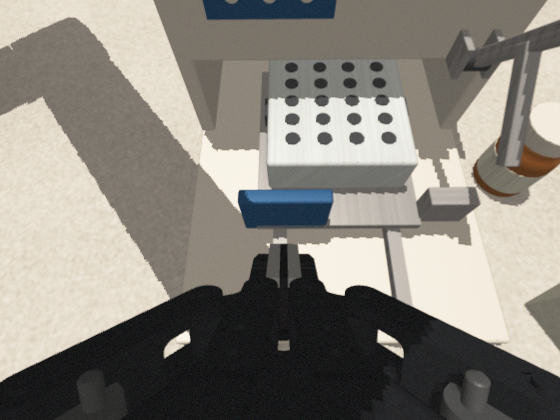

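Call:
carry_out(commands=[[[0.8,0,0.5,0,0,0,0],[1.6,0,1,0,0,0,0],[2.4,0,1.5,0,0,0,0],[2.98,0,1.88,0,0,0,0],[2.98,0,1.88,0,0,0,0]]])

```text
t: 6.0
tcp_pos: [0.5141, -0.1182, 0.0515]
tool_rot: [0.583, 0.694, -0.275, 0.322]
force: [0.1, -0.2, -0.3]
finger_gap: -0.001
```

```bash
python3 - <<'E'
from h import *
st()
r=rot(40,-1)
from station import manip
s=manip.sense(); b=s['tcp_pos'];q=R.from_quat(s['tool_rot'])
for d in (.01,.03): print(rel(b+mw((d,0,0))-mw((0,0,0)),q))
E
```

```text
t 6.0 tcpM [-0.1633  0.0459  0.0515] beta 39.9 F [ 0.1 -0.2 -0.3] Fmx -0.2 gap -0.001 q [-0.69  0.87  1.56  0.45  1.3  -1.11]
(array([ 0.257,  0.002, -0.307]), array([0., 0., 0.]))
(array([ 0.77 ,  0.005, -0.92 ]), array([0., 0., 0.]))
```

Call:
carry_out(commands=[[[0.18,0,-0.21,0,0,0,0],[0.36,0,-0.43,0,0,0,0],[0.54,0,-0.64,0,0,0,0],[0.67,0,-0.8,0,0,0,0],[0.72,0,-0.86,0,0,0,0]]])

```text
t: 6.5
tcp_pos: [0.5088, -0.0901, 0.0511]
tool_rot: [0.583, 0.694, -0.274, 0.321]
force: [0.5, 0.2, -0.8]
finger_gap: 0.0
```

```bash
python3 -c "
from h import *
st()"
```

```text
t 6.5 tcpM [-0.1347  0.0465  0.0511] beta 40.0 F [ 0.5  0.2 -0.8] Fmx 0.1 gap 0.0 q [-0.66  0.86  1.61  0.47  1.26 -1.11]
```

Call:
carry_out(commands=[[[0.05,0,-0.06,0,0,0,0],[0.1,0,-0.12,0,0,0,0],[0.15,0,-0.18,0,0,0,0],[0.21,0,-0.25,0,0,0,0],[0.26,0,-0.31,0,0,0,0]]])

```text
t: 7.0
tcp_pos: [0.5073, -0.0809, 0.0506]
tool_rot: [0.583, 0.694, -0.275, 0.321]
force: [0.6, -0.7, -0.4]
finger_gap: 0.003
```

```bash
python3 -c "
from h import *
st()"
```

```text
t 7.0 tcpM [-0.1254  0.0465  0.0506] beta 40.0 F [ 0.6 -0.7 -0.4] Fmx -0.8 gap 0.003 q [-0.65  0.86  1.63  0.48  1.25 -1.11]
```

Call:
carry_out(commands=[[[0.05,0,-0.06,0,0,0,0],[0.1,0,-0.12,0,0,0,0],[0.15,0,-0.18,0,0,0,0],[0.2,0,-0.25,0,0,0,0],[0.25,0,-0.31,0,0,0,0]]])

```text
t: 7.5
tcp_pos: [0.5063, -0.0743, 0.0506]
tool_rot: [0.582, 0.693, -0.276, 0.324]
force: [-2.3, -9.2, 3.1]
finger_gap: 0.0
```

```bash
python3 -c "
from h import *
st()"
```

```text
t 7.5 tcpM [-0.1188  0.0464  0.0506] beta 39.6 F [-2.3 -9.2  3.1] Fmx -8.6 gap 0.0 q [-0.64  0.85  1.64  0.48  1.23 -1.11]
```

Call:
carry_out(commands=[[[0.05,0,-0.06,0,0,0,0],[0.1,0,-0.12,0,0,0,0],[0.15,0,-0.18,0,0,0,0],[0.2,0,-0.25,0,0,0,0],[0.25,0,-0.31,0,0,0,0]]])

```text
t: 8.0
tcp_pos: [0.5046, -0.0646, 0.0506]
tool_rot: [0.582, 0.693, -0.276, 0.324]
force: [-2.2, -9.2, 1.6]
finger_gap: 0.002
```

```bash
python3 -c "
from h import *
st()"
```

```text
t 8.0 tcpM [-0.1089  0.0464  0.0506] beta 39.6 F [-2.2 -9.2  1.6] Fmx -8.7 gap 0.002 q [-0.62  0.85  1.65  0.49  1.22 -1.11]
```

Call:
carry_out(commands=[[[0.05,0,-0.06,0,0,0,0],[0.1,0,-0.12,0,0,0,0],[0.15,0,-0.18,0,0,0,0],[0.2,0,-0.25,0,0,0,0],[0.25,0,-0.31,0,0,0,0]]])

```text
t: 8.5
tcp_pos: [0.503, -0.0548, 0.0506]
tool_rot: [0.582, 0.693, -0.276, 0.324]
force: [-1.7, -8.3, 0.7]
finger_gap: -0.0
```

Call:
carry_out(commands=[[[0.05,0,-0.06,0,0,0,0],[0.1,0,-0.12,0,0,0,0],[0.15,0,-0.18,0,0,0,0],[0.2,0,-0.25,0,0,0,0],[0.25,0,-0.31,0,0,0,0]]])

```text
t: 9.0
tcp_pos: [0.5013, -0.045, 0.0506]
tool_rot: [0.582, 0.693, -0.276, 0.324]
force: [-2.1, -8.2, 0.1]
finger_gap: 0.001
```

```bash
python3 -c "
from h import *
st()"
```

```text
t 9.0 tcpM [-0.089   0.0464  0.0506] beta 39.6 F [-2.1 -8.2  0.1] Fmx -7.7 gap 0.001 q [-0.6   0.84  1.68  0.51  1.19 -1.1 ]
```

Call:
carry_out(commands=[[[0.05,0,-0.06,0,0,0,0],[0.1,0,-0.12,0,0,0,0],[0.15,0,-0.18,0,0,0,0],[0.2,0,-0.25,0,0,0,0],[0.25,0,-0.31,0,0,0,0]]])

```text
t: 9.5
tcp_pos: [0.4992, -0.0319, 0.0515]
tool_rot: [0.583, 0.694, -0.275, 0.321]
force: [0.3, -3.2, -1.8]
finger_gap: -0.0
```

Call:
carry_out(commands=[[[0.05,0,-0.06,0,0,0,0],[0.1,0,-0.12,0,0,0,0],[0.15,0,-0.18,0,0,0,0],[0.2,0,-0.25,0,0,0,0],[0.25,0,-0.31,0,0,0,0]]])

```text
t: 10.0
tcp_pos: [0.4974, -0.022, 0.0519]
tool_rot: [0.583, 0.694, -0.275, 0.321]
force: [1.7, -2.8, -1.4]
finger_gap: -0.0
```

```bash
python3 -c "
from h import *
st()
snap('top','top6');snap('scene','scene6');snap('wrist','wrist6')
crop('scene6',220,120,380,260,5,'scene6c')"
```

```text
t 10.0 tcpM [-0.0657  0.0464  0.0519] beta 40.0 F [ 1.7 -2.8 -1.4] Fmx -3.0 gap -0.0 q [-0.57  0.84  1.71  0.54  1.17 -1.1 ]
```

View pics/scene6c.png

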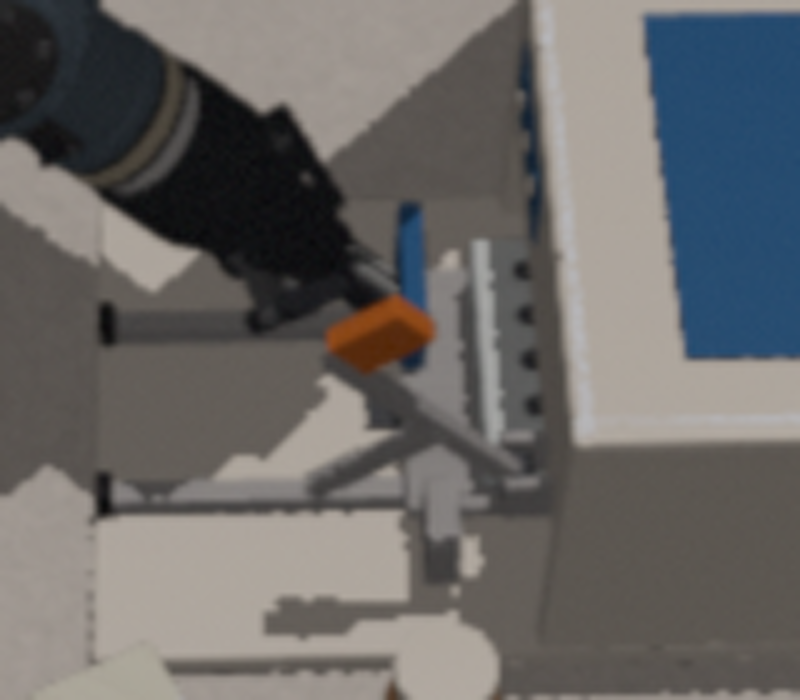

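View pics/wrist6.png

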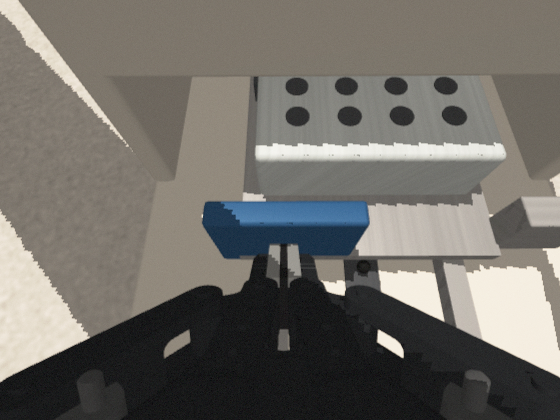

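Call:
carry_out(commands=[[[0.05,0,-0.06,0,0,0,0],[0.1,0,-0.12,0,0,0,0],[0.15,0,-0.18,0,0,0,0],[0.2,0,-0.25,0,0,0,0],[0.26,0,-0.31,0,0,0,0]]])

```text
t: 10.65
tcp_pos: [0.4954, -0.0119, 0.052]
tool_rot: [0.583, 0.694, -0.275, 0.321]
force: [0.1, -2.7, 0.2]
finger_gap: 0.003
```

Call:
carry_out(commands=[[[0.05,0,-0.06,0,0,0,0],[0.1,0,-0.12,0,0,0,0],[0.15,0,-0.18,0,0,0,0],[0.2,0,-0.25,0,0,0,0],[0.26,0,-0.31,0,0,0,0]]])

```text
t: 11.15
tcp_pos: [0.4937, -0.0019, 0.052]
tool_rot: [0.583, 0.694, -0.275, 0.321]
force: [1.0, -3.3, 2.2]
finger_gap: -0.004
```

Call:
carry_out(commands=[[[0.05,0,-0.06,0,0,0,0],[0.1,0,-0.12,0,0,0,0],[0.15,0,-0.18,0,0,0,0],[0.2,0,-0.25,0,0,0,0],[0.26,0,-0.31,0,0,0,0]]])

```text
t: 11.65
tcp_pos: [0.492, 0.008, 0.0519]
tool_rot: [0.583, 0.694, -0.275, 0.321]
force: [0.5, -2.2, 2.7]
finger_gap: -0.001
```

```bash
python3 -c "
from h import *
st()"
```

```text
t 11.65 tcpM [-0.0352  0.0467  0.0519] beta 40.0 F [ 0.5 -2.2  2.7] Fmx -2.2 gap -0.001 q [-0.53  0.83  1.75  0.57  1.13 -1.1 ]
```

Call:
carry_out(commands=[[[0.03,0,-0.03,0,0,0,0],[0.05,0,-0.06,0,0,0,0],[0.08,0,-0.09,0,0,0,0],[0.1,0,-0.12,0,0,0,0],[0.13,0,-0.15,0,0,0,0]]])

```text
t: 12.15
tcp_pos: [0.4912, 0.0127, 0.0518]
tool_rot: [0.583, 0.694, -0.275, 0.321]
force: [0.7, -2.5, 1.6]
finger_gap: -0.003
```

Call:
carry_out(commands=[[[0.03,0,-0.03,0,0,0,0],[0.05,0,-0.06,0,0,0,0],[0.08,0,-0.09,0,0,0,0],[0.1,0,-0.12,0,0,0,0],[0.13,0,-0.15,0,0,0,0]]])

```text
t: 12.65
tcp_pos: [0.4904, 0.0176, 0.0517]
tool_rot: [0.583, 0.694, -0.275, 0.321]
force: [0.5, -2.7, 2.4]
finger_gap: 0.001
```

```bash
python3 -c "
from h import *
st()"
```

```text
t 12.65 tcpM [-0.0254  0.0467  0.0517] beta 40.0 F [ 0.5 -2.7  2.4] Fmx -2.7 gap 0.001 q [-0.52  0.83  1.77  0.58  1.12 -1.1 ]
```

Call:
carry_out(commands=[[[0.02,0,-0.03,0,0,0,0],[0.05,0,-0.06,0,0,0,0],[0.07,0,-0.09,0,0,0,0],[0.1,0,-0.12,0,0,0,0],[0.12,0,-0.15,0,0,0,0]]])

```text
t: 13.15
tcp_pos: [0.4896, 0.0224, 0.0517]
tool_rot: [0.583, 0.694, -0.275, 0.321]
force: [0.3, -3.0, 1.1]
finger_gap: 0.003
```

Call:
carry_out(commands=[[[0.02,0,-0.03,0,0,0,0],[0.05,0,-0.06,0,0,0,0],[0.07,0,-0.09,0,0,0,0],[0.1,0,-0.12,0,0,0,0],[0.12,0,-0.15,0,0,0,0]]])

```text
t: 13.65
tcp_pos: [0.4888, 0.0271, 0.0518]
tool_rot: [0.583, 0.694, -0.275, 0.321]
force: [0.1, -2.8, -0.2]
finger_gap: -0.001
```

```bash
python3 -c "
from h import *
st()"
```

```text
t 13.65 tcpM [-0.0159  0.0467  0.0518] beta 40.0 F [ 0.1 -2.8 -0.2] Fmx -2.8 gap -0.001 q [-0.5   0.82  1.78  0.59  1.11 -1.1 ]
```

Call:
carry_out(commands=[[[0.02,0,-0.03,0,0,0,0],[0.05,0,-0.06,0,0,0,0],[0.07,0,-0.09,0,0,0,0],[0.1,0,-0.12,0,0,0,0],[0.12,0,-0.15,0,0,0,0]]])

```text
t: 14.15
tcp_pos: [0.488, 0.0317, 0.0519]
tool_rot: [0.583, 0.694, -0.275, 0.321]
force: [0.5, -3.0, -1.9]
finger_gap: 0.004
```

```bash
python3 -c "
from h import *
st()
snap('wrist','wrist7');snap('scene','scene7');crop('scene7',220,120,380,260,5,'scene7c')"
```

```text
t 14.15 tcpM [-0.0112  0.0467  0.0519] beta 40.0 F [ 0.5 -3.  -1.9] Fmx -3.1 gap 0.004 q [-0.5   0.82  1.78  0.6   1.1  -1.1 ]
```

View pics/wrist7.png

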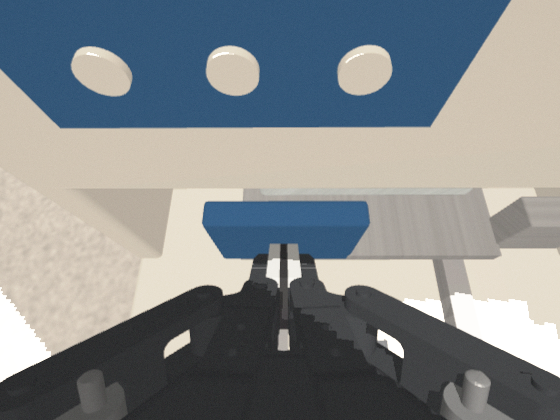

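View pics/scene7c.png

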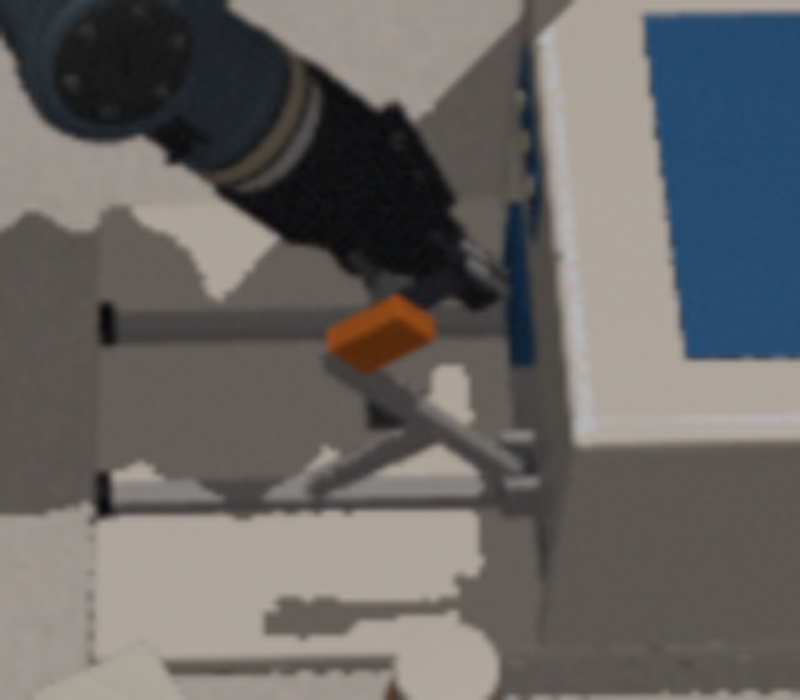

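Call:
carry_out(commands=[[[0.02,0,-0.03,0,0,0,0],[0.05,0,-0.06,0,0,0,0],[0.07,0,-0.09,0,0,0,0],[0.1,0,-0.12,0,0,0,0],[0.12,0,-0.15,0,0,0,0]]])

```text
t: 14.75
tcp_pos: [0.4872, 0.0363, 0.0519]
tool_rot: [0.583, 0.694, -0.275, 0.321]
force: [0.2, -5.0, -2.2]
finger_gap: 0.002
```

```bash
python3 -c "
from h import *
st()"
```

```text
t 14.75 tcpM [-0.0066  0.0467  0.0519] beta 40.0 F [ 0.2 -5.  -2.2] Fmx -5.0 gap 0.002 q [-0.49  0.82  1.79  0.6   1.09 -1.09]
```

Call:
carry_out(commands=[[[0.02,0,-0.02,0,0,0,0],[0.03,0,-0.04,0,0,0,0],[0.05,0,-0.06,0,0,0,0],[0.06,0,-0.08,0,0,0,0],[0.08,0,-0.1,0,0,0,0]]])

```text
t: 15.25
tcp_pos: [0.4873, 0.0367, 0.0518]
tool_rot: [0.582, 0.693, -0.276, 0.324]
force: [-2.0, -17.3, 3.0]
finger_gap: -0.005
```

```bash
python3 -c "
from h import *
st()"
```

```text
t 15.25 tcpM [-0.0061  0.0466  0.0518] beta 39.7 F [ -2.  -17.3   3. ] Fmx -16.7 gap -0.005 q [-0.49  0.82  1.79  0.6   1.09 -1.09]
```

```bash
python3 -c "
from h import *
st()
snap('wrist','wrist8');snap('scene','scene8');crop('scene8',280,130,360,200,9,'scene8c')"
```

```text
t 15.25 tcpM [-0.0061  0.0466  0.0518] beta 39.7 F [ -2.  -17.3   3. ] Fmx -16.7 gap -0.005 q [-0.49  0.82  1.79  0.6   1.09 -1.09]
```

View pics/wrist8.png

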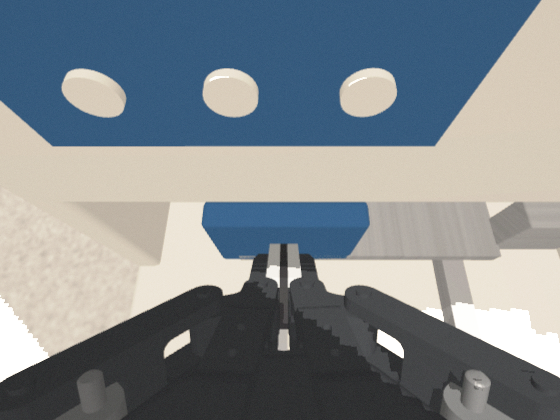

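View pics/scene8c.png

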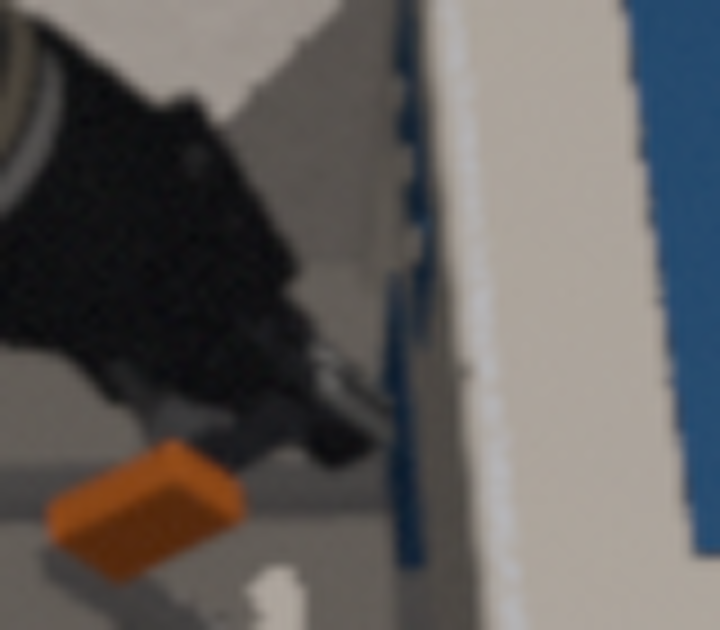

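Call:
carry_out(commands=[[[0.02,0,-0.03,0,0,0,0],[0.03,0,-0.04,0,0,0,0],[0.03,0,-0.04,0,0,0,0],[0.03,0,-0.04,0,0,0,0],[0.03,0,-0.04,0,0,0,0]]])

```text
t: 15.85
tcp_pos: [0.4873, 0.0367, 0.0519]
tool_rot: [0.582, 0.693, -0.276, 0.325]
force: [-2.7, -18.7, 3.2]
finger_gap: 0.005
```

```bash
python3 -c "
from h import *
st()"
```

```text
t 15.85 tcpM [-0.0061  0.0465  0.0519] beta 39.5 F [ -2.7 -18.7   3.2] Fmx -18.0 gap 0.005 q [-0.49  0.82  1.79  0.6   1.09 -1.09]
```

Call:
carry_out(commands=[[[-0.07,0,0.09,0,0,0,0],[-0.18,0,0.22,0,0,0,0],[-0.4,0,0.48,0,0,0,0],[-0.8,0,0.95,0,0,0,0],[-1.28,0,1.53,0,0,0,0]]])

```text
t: 16.35
tcp_pos: [0.4946, -0.0085, 0.0524]
tool_rot: [0.583, 0.695, -0.274, 0.32]
force: [-0.0, 0.7, 0.0]
finger_gap: -0.001
```

```bash
python3 -c "
from h import *
st()
snap('wrist','wrist9')
from station import manip
s=manip.sense(); b=s['tcp_pos'];q=R.from_quat(s['tool_rot'])
print(rel(b+mw((-.05,0,.08))-mw((0,0,0)),q))
"
```

```text
t 16.35 tcpM [-0.0519  0.047   0.0524] beta 40.1 F [-0.   0.7  0. ] Fmx 0.7 gap -0.001 q [-0.55  0.83  1.73  0.55  1.15 -1.1 ]
(array([-3.739, -0.014, -0.512]), array([0., 0., 0.]))
```

View pics/wrist9.png

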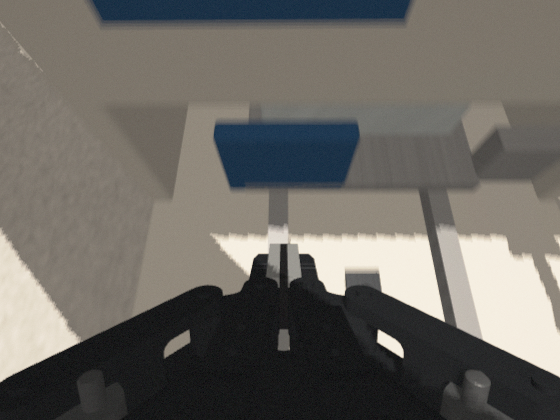

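Call:
carry_out(commands=[[[-0.7,0,0.6,0,0,0,0],[-1.6,0,0.6,0,0,0,0],[-2.7,0,0.2,0,0,0,0],[-3.7,0,-0.5,0,0,0,0],[-3.7,0,-0.5,0,0,0,0]]])

```text
t: 16.9
tcp_pos: [0.5059, -0.0596, 0.1339]
tool_rot: [0.584, 0.692, -0.274, 0.324]
force: [0.8, -0.3, -0.2]
finger_gap: 0.0
```

Call:
carry_out(commands=[[[0,0,0,0,0,0,0],[0,0,0,0,0,0,0],[0,0,0,0,0,0,0],[0,0,0,0,0,0,0],[0,0,0,0,0,0,0]]])

```text
t: 17.4
tcp_pos: [0.5035, -0.057, 0.1305]
tool_rot: [0.583, 0.694, -0.275, 0.32]
force: [0.1, -0.1, -1.4]
finger_gap: -0.002
```

```bash
python3 -c "
from h import *
st()
snap('wrist','wrist10');snap('scene','scene10');snap('top','top10')
crop('scene10',200,120,360,260,5,'scene10c')
c=cal('wrist');print(proj(c,[mw((x,y,.084)) for x in (-.015,-.005,.005) for y in (.01,.08)]).round(1).tolist())
"
```

```text
t 17.4 tcpM [-0.1013  0.0462  0.1305] beta 40.1 F [ 0.1 -0.1 -1.4] Fmx -0.1 gap -0.002 q [-0.62  0.72  1.65  0.48  1.35 -1.03]
[[333.3, 164.6], [239.2, 164.7], [332.5, 153.3], [240.0, 153.4], [331.7, 142.4], [240.8, 142.6]]
```

View pics/wrist10.png

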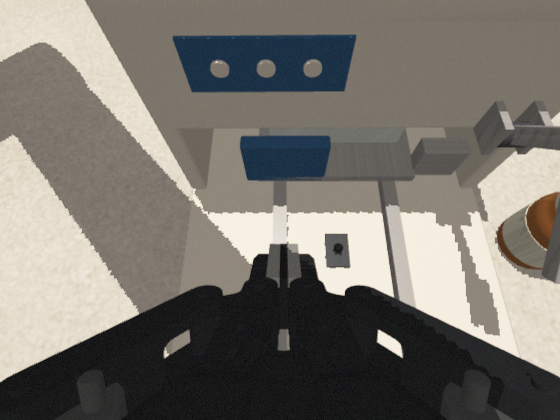

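View pics/scene10c.png

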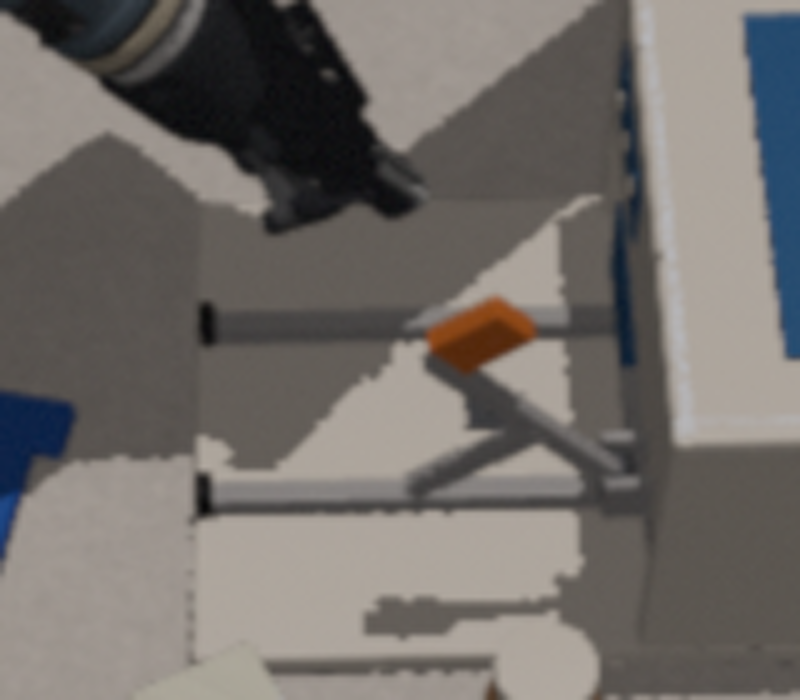

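View pics/top10.png

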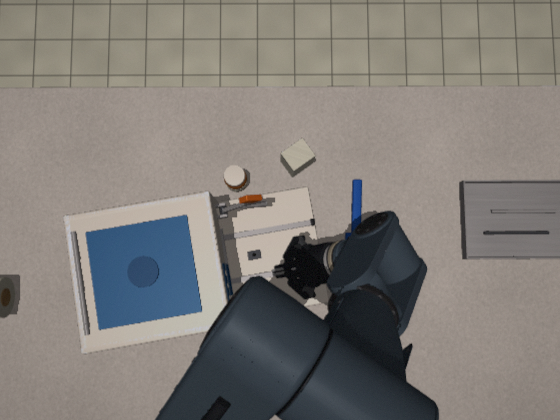

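```bash
python3 -c "
from h import *
st()
c=cal('wrist');print(wm(atz(c,(288,180),.032)), wm(atz(c,(288,149),.084)))
from station import manip
print(manip.sign_off())
"
```

```text
t 17.55 tcpM [-0.1015  0.046   0.1309] beta 40.0 F [-0.1  0.3 -0.3] Fmx 0.3 gap 0.0 q [-0.62  0.72  1.65  0.48  1.35 -1.03]
[0.0015773  0.04328027 0.032     ] [-0.00101852  0.0436155   0.084     ]
the job is handed in; nothing more can be done
None
```

The stay is up, the carriage is home against its end stop, and the job is handed in; no verdict came back. It took about 17.5 s of the 58 s.

- **Stay:** I gripped the orange tab and swung it up its arc to about 0.88 rad, estimated from the tool pose. It was still standing in the last pictures.
- **Breaking free:** With the fingers shut and leaning 40°, I pushed the blue bar at about 20 mm/s. It moved at about 8–9 N until it came free, then ran at about 3 N.
- **Reaching home:** I slowed to 10 mm/s, then to about 6 mm/s for the last step. The reading rose to 5 N, then to 17–18 N with no further travel. I took that as the rigid end stop, as the gripper's body was clear of the panel in the pictures. The highest force I read was about 18 N, well under the 40 N limit.
- **Last checks:** The arm had backed off about 10 cm and read no contact force. The bar's rear face measured −1 to +2 mm from the panel face, inside the −22 to +4 mm home window. It read about −5 mm from the tool while pushing, so the two measurements differ by roughly 4–6 mm; I put that down to pixel and calibration error. Jar and carton looked unmoved; the arm hid one end of the tray lifter, and the rest looked in place.

The plunger can't be seen directly, so "home" rests on the force, the halt in travel and the bar's position.

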